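Lay out a control panel before drilling

ROBOT

A 6-joint arm with a two-finger parallel gripper is mounted at the origin on the work surface. World frame = base frame: x ahead of the robot, y to its left, z up, the work surface at z = 0. Lengths are in m, angles in degrees, forces in N, time in s.
With the tool pointing down it reaches from about 0.4 to 0.825 m from the base axis. Payload 7 kg.
Tool frame: the origin (TCP) lies midway between the tips of the shut fingers; the grasp point (between the pads) lies 19 mm behind it (ctrl.hold_point_z is the distance from the TCP to the grasp point, in m); z points along the fingers, x is the direction in which the jaws open and shut, and the axes are right-handed (so a half turn about z gives the same grasp; the last joint's range is limited). The gripper opens to 88 mm and grips with 3 to 60 N. Pads are 19 mm wide; open, the fingers measure 130 mm over their backs; the gripper's body (78 mm by 193 mm) begins 47 mm behind the grasp point.
Start: joints at [-59.868, 20.546, 0.682, 0, -70.136, -16.507], TCP at [0.159, -0.656, 0.227] pointing down, gripper open.
Joint ranges: [-176.03, 176.03], [-82.01, 121.73], [-58.28, 71.71], [-173.87, 95.51], [-174.79, -0.11], [-173.66, 173.66]. Speed limits (degrees/s): [136.94, 136.94, 172.46, 180, 180, 180].

INTERFACE

Orientations are given as [roll, pitch, yaw] about the fixed x, y, z axes, in that order (R = Rz(yaw) Ry(pitch) Rx(roll)).
In Python, from plant import ctrl gives the robot as it stands.
- The arm moves only by the tool apply_moves, never from a script. Its argument "motion" is a list of rows, each a list of 2 entries, a list of its own where there are three numbers: the shift along the world's x, y, z in cm, then the turn about the world's z in degrees. In form: [[[tx, ty, tz], roll], ...]. A call has 1 to 10 rows; each row is the pose to reach, as a shift and turn from the pose commanded when the call began; what a row does not reach only later rows make up. A row lasts 1/10 s, in which the tool goes at most 50 mm and 8.59 degrees, less where a joint would pass 70% of its speed; a pose out of reach is approached as far as the arm can. A call with a gripper value outside its range is refused whole. "hand" is the finger opening in cm, from 0 to 8.76, set as the call begins (left out, the last holds). The fingers move at their own pace and stop on an object; the grip force is fixed at half the most. Time passes only in rows, so rows that repeat a pose let the fingers close. It gives the time, the measured TCP pose, the force and the opening at its end, in the units of the state.
- ctrl.get_obs(): the state, without advancing time (a new reading comes with each control period).
- ctrl.snapshot(name): name is "side" or "top"; returns (picture, depth): 400x640x3 uint8, blue, green, red; 400x640 float32, m along the optical axis (not along the pixel's ray), 0 where there is no reading.
- ctrl.camera_model(name): a dict with "fx", "fy", "cx", "cy" (pixels), "k1" (the pictures are not rectified: a ray, as slopes to the right and down, at radius r is drawn at 1 + k1 r^2 times it, then the intrinsics apply), "cam_to_world" (4x4, takes a point from camera to world coordinates). Camera axes: x right, y down, z forward; pixel columns grow to the right and rows downward; lengths in m; the calibration is good to about 2 mm. A picture is of the moment at which its call begins. camera_model takes no time and is no camera call.
- ctrl.close_job(): hands the job in, once; it reports no verdict.
The state is a dict: "clock": time; "joint_pos": joint angles; "qvel": joint speeds; "tau": joint torques, N m; "tool_pos": TCP position; "orientation": TCP orientation; "force": force on the tool from outside, world axes, zero at the start; "moment": the same for the moment, N m; "opening": finger opening in m.
Only numpy, scipy, OpenCV 4.12 (cv2) and the standard library are available. Lean on these libraries where they do the work, as an engineer would, in place of code of your own. Each camera call takes 0.05 s, during which the arm holds its last target.

TASK

Lay out the loose units on the white mounting panel, square to it with their long sides running front to back, in this order: the breaker midway between the green terminal strip and the rotary switch and in line with them, then the relay socket directly behind the breaker (on the side away from the robot), then the relay upright in the middle of the socket's raised platform and squared up with the socket, and last the power supply directly behind the terminal strip. Leave a cooling gap of about 20 mm in front of the socket and in front of the power supply, and leave the screw tin, the carton and the screwdriver where they are.

Things in the scene. Friction and masses are not known exactly. Their poses are not given: they have to be found in the camera images.
- panel: Fixed white perforated mounting panel lying flat on the bench, 260 (x) x 300 (y) x 3 mm thick; origin at the centre of its underside, so its top is at +3 mm. Its x axis points roughly away from the robot (behind = +x), y to the left, z up. The terminal strip and the rotary switch are fixed on its front half, one at its left, one at its right, either way round, in a line along its y.
- terminal_strip: Fixed green terminal block with a raised middle ridge and small screws, 70 (x) x 50 (y) x 43 mm high; origin at the centre of its underside, on the panel's top; axes parallel to the panel's. It is 170 to 194 mm from the rotary switch, centre to centre.
- rotary_switch: Fixed square grey base with a round black dial and a bar grip, 56 x 56 mm, 46 mm high; origin at the centre of its underside, on the panel's top; axes parallel to the panel's.
- breaker: Loose grey plastic circuit breaker with a raised middle (32 mm of its length) and a small black toggle on top: 60 (x) x 36 (y) mm, shoulders 36 mm high, raised middle 50 mm, toggle to 58 mm; 0.16 kg. Origin at the centre of its underside; grip it across its flat 36 mm sides (along its y). On the panel its 60 mm length runs along the panel's x, either way round.
- socket: Loose grey plastic relay socket, low, stepped, three dark screws at either end: 64 (x) x 38 (y) mm, ends 20 mm high, middle platform 36 x 38 mm, its flat top 34 mm above the underside; 0.09 kg. Origin at the centre of its underside; grip its middle along y (38 mm). On the panel its 64 mm length runs along the panel's x, either way round; centre to centre it is then 82 mm behind the breaker for the 20 mm gap.
- relay: Loose plug-in relay, the smallest loose unit, a pale see-through block with a coil inside and a black foot: 28 x 28 x 38 mm high; 0.06 kg. Origin at the centre of its underside. It just rests on the socket's platform (no pins); any quarter turn will do.
- power_supply: Loose bare aluminium power supply with slots on top, the largest loose unit: 80 (x) x 54 (y) x 52 mm high; 0.35 kg. Origin at the centre of its underside; grip it across its y (54 mm). On the panel its 80 mm length runs along the panel's x, either way round; centre to centre it is then 95 mm behind the terminal strip for the 20 mm gap.
- screw_tin: Bystander: closed round steel tin, 55 mm across, 30 mm high, standing on the panel behind the rotary switch; origin at the centre of its underside. Leave it.
- carton: Bystander: closed cardboard carton 60 x 50 x 45 mm high, on the bench at the far left; origin at the centre of its underside. Leave it.
- screwdriver: Bystander: screwdriver about 190 mm long and under 35 mm thick, lying on the bench at the far right; its origin is under its middle, its x axis along its length. Leave it.
Mind the look-alikes: they are no part of the job. What is shaped like the socket but purple or red is not meant.

How it is judged (in metres and radians):
On the way, in this order (a step that is already met when the one before it is completed fails the run):
1. the breaker stands on the panel midway between the terminal strip and the rotary switch (z of breaker in the frame of panel between -0.001 and 0.007 m and angle between breaker's own z axis and vertical below 0.08 rad and angle between the y axis of breaker and the y axis of panel, either way round below 0.16 rad and horizontal distance between breaker and terminal_strip between 0.073 and 0.109 m and horizontal distance between breaker and rotary_switch between 0.073 and 0.109 m and x of breaker in the frame of terminal_strip between -0.015 and 0.015 m and x of breaker in the frame of rotary_switch between -0.015 and 0.015 m), for 0.2 s.
2. then the socket stands directly behind the breaker with the gap (z of socket in the frame of panel between -0.001 and 0.007 m and angle between socket's own z axis and vertical below 0.08 rad and angle between the y axis of socket and the y axis of panel, either way round below 0.16 rad and horizontal distance between socket and breaker between 0.069 and 0.097 m and y of socket in the frame of breaker between -0.015 and 0.015 m and x of socket in the frame of terminal_strip above 0.04 m), for 0.2 s.
3. then the relay stands on the socket's platform (horizontal distance between relay and socket below 0.009 m and z of relay in the frame of socket between 0.031 and 0.037 m and angle between relay's own z axis and vertical below 0.08 rad and (angle between the y axis of relay and the y axis of socket, either way round below 0.2 rad or angle between the x axis of relay and the y axis of socket, either way round below 0.2 rad)), for 0.2 s.
4. last, the power supply stands directly behind the terminal strip with the gap (z of power_supply in the frame of panel between -0.001 and 0.007 m and angle between power_supply's own z axis and vertical below 0.08 rad and angle between the y axis of power_supply and the y axis of panel, either way round below 0.16 rad and x of power_supply in the frame of terminal_strip between 0.082 and 0.11 m and y of power_supply in the frame of terminal_strip between -0.014 and 0.014 m), for 0.2 s.
At the end, for the whole second after the job is handed in: All released, upright, at rest, square within 0.16 rad (relay 0.2). Breaker 73-109 mm from strip and from switch, 15 mm in line. Socket 69-97 mm behind breaker, 15 mm sideways. Relay on platform within 9 mm. Power supply 82-110 mm behind strip, 14 mm sideways (all of step 1 and all of step 2 and all of step 3 and all of step 4 and linear speed of each of breaker, socket, relay, power_supply below 0.02 m/s and angular speed of each of breaker, socket, relay, power_supply below 0.2 rad/s); the robot touches nothing.
It fails at once if the screw tin is moved by more than 25 mm (distance of screw_tin from where it was at the start of the episode above 0.025 m).
It fails at once if the carton is moved by more than 25 mm (distance of carton from where it was at the start of the episode above 0.025 m).
It fails at once if the screwdriver is moved by more than 25 mm (distance of screwdriver from where it was at the start of the episode above 0.025 m).
It also fails if it takes over 112 s, if anything falls off the work surface, if the arm or the gripper's body presses on something with over 40 N, if the wrist force passes 120 N, or if a joint passes its speed limit or range.

## Working session

There is one attempt and no reset: what is moved stays moved. The work goes in short steps, Python scripts to look and compute and a tool call to move; the robot and the scene stay as the last step left them, time stands still between calls to the robot, and variables do not carry over. Pictures are saved under pics/ and viewed, and the job is handed in when it is done.

Besides the shell and the picture viewer there is one more tool, called after "Emit:" by a JSON object that holds its "fn" and its "kwargs". apply_moves: Moves the arm, as the interface text tells. Its arguments: {"type":"object","properties":{"motion":{"type":"array"},"hand":{"type":"number"}},"required":["motion"]}

```bash
mkdir -p pics; cat > h.py <<'E'
import numpy as np, cv2
from plant import ctrl
def snap(n,f):
    p,d=ctrl.snapshot(n); p=np.asarray(p);cv2.imwrite(f'pics/{f}.png',p); np.savez(f'pics/{f}.npz',p=p,d=d); return p,d
def ray(n,uv):
    m=ctrl.camera_model(n);K=np.array([[m['fx'],0,m['cx']],[0,m['fy'],m['cy']],[0,0,1.]])
    q=cv2.undistortPoints(np.array(uv,float).reshape(-1,1,2),K,np.array([m['k1'],0,0,0.]))[:,0]
    T=np.array(m['cam_to_world']); d=np.c_[q,np.ones(len(q))]
    return T[:3,3],d@T[:3,:3].T
def onplane(n,uv,z):
    o,d=ray(n,uv); return o+d*((z-o[2])/d[:,2])[:,None]
def cloud(n,d):
    h,w=d.shape; v,u=np.mgrid[:h,:w]; o,r=ray(n,np.c_[u.ravel(),v.ravel()])
    P=o+r*d.ravel()[:,None]; P[d.ravel()<=0]=np.nan; return P.reshape(h,w,3)
E
python3 - <<'E'
from h import *
for n in('top','side'):
    p,d=snap(n,n+'0'); m=ctrl.camera_model(n);print({k:np.round(v,3).tolist() for k,v in m.items()})
print(ctrl.get_obs())
E
```

```text
{'fx': 374.889, 'fy': 374.889, 'cx': 320.477, 'cy': 207.15, 'k1': 0.026, 'cam_to_world': [[0.021, -0.993, 0.115, 0.356], [-1.0, -0.021, 0.0, -0.009], [0.002, -0.115, -0.993, 1.2], [0.0, 0.0, 0.0, 1.0]]}
{'fx': 498.346, 'fy': 498.346, 'cx': 336.113, 'cy': 198.846, 'k1': -0.02, 'cam_to_world': [[0.986, -0.124, 0.112, 0.326], [-0.167, -0.71, 0.684, -0.938], [-0.005, -0.693, -0.721, 1.035], [0.0, 0.0, 0.0, 1.0]]}
{'clock': 0.1, 'joint_pos': array([-5.98662925e+01,  2.05880094e+01,  6.39669217e-01, -1.62561271e-02,
       -7.01369048e+01, -1.65085030e+01]), 'qvel': array([-0.02152358, -0.17654742,  0.06265381,  0.0767385 ,  0.08489156,
        0.06620876]), 'tau': array([-1.59210584e-03, -5.84164453e+01,  2.93749738e+01,  7.01539144e+00,
        1.01367087e-02, -5.94159133e-05]), 'tool_pos': array([ 0.1588907 , -0.65558538,  0.2257183 ]), 'orientation': array([-1.79990428e+02, -8.60738384e-02,  1.03619663e+02]), 'force': array([-0.22978773,  0.31128765,  0.14364549]), 'moment': array([-0.02294054, -0.00709675, -0.03332839]), 'opening': 0.08739799990571559}
```

View pics/top0.png

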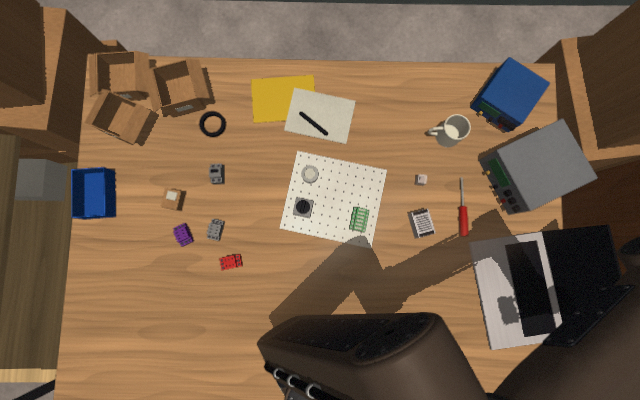

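View pics/side0.png

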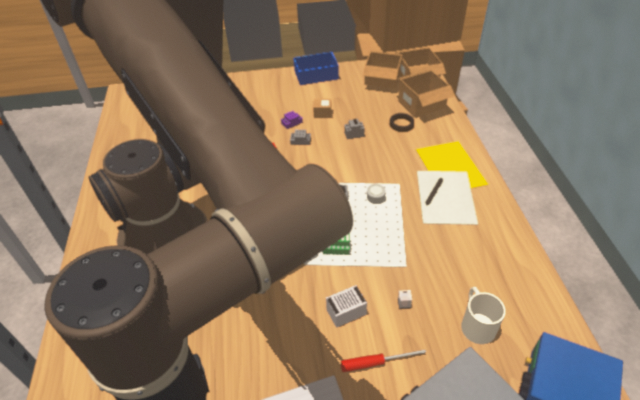

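```bash
python3 - <<'E'
from h import *
p=cv2.imread('pics/top0.png')
a=cv2.resize(p[140:290,150:270],None,fx=5,fy=4*1.25,interpolation=cv2.INTER_CUBIC)[:600]
cv2.imwrite('pics/cl.png',cv2.resize(p[150:280,160:260],None,fx=4.5,fy=4.5,interpolation=cv2.INTER_CUBIC))
cv2.imwrite('pics/cr.png',cv2.resize(p[145:255,275:445],None,fx=4.5,fy=4.5,interpolation=cv2.INTER_CUBIC))
q=cv2.imread('pics/side0.png')
cv2.imwrite('pics/cs.png',cv2.resize(q[85:155,260:420],None,fx=5,fy=5,interpolation=cv2.INTER_CUBIC))
E
```

```text
(no output)
```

View pics/cl.png

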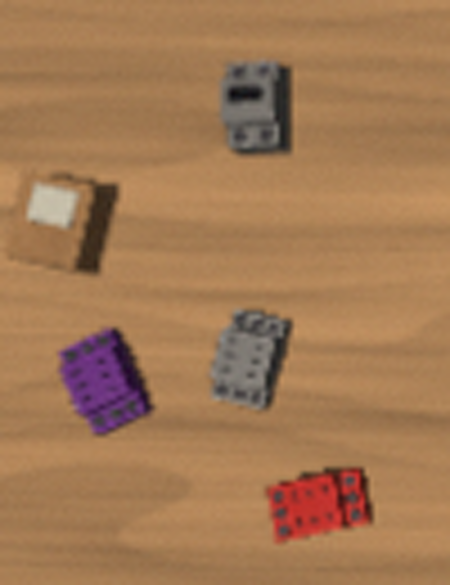

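View pics/cr.png

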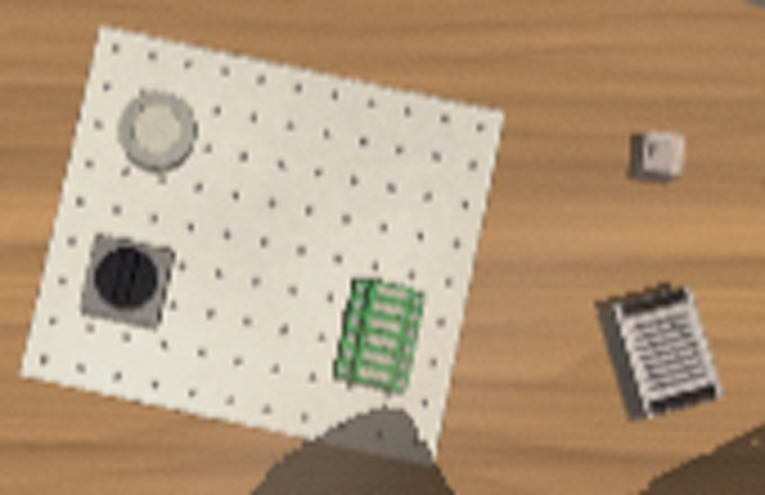

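View pics/cs.png

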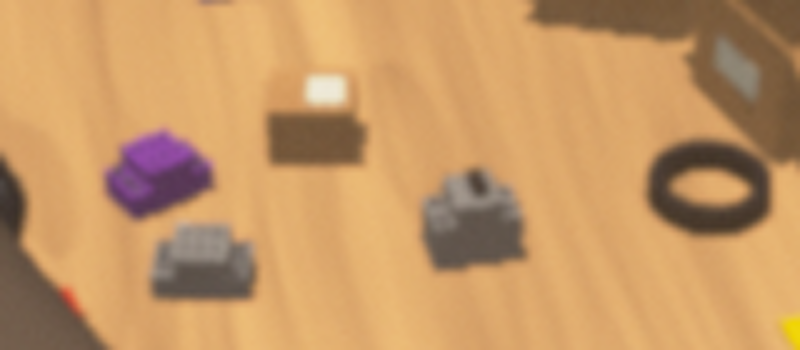

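```bash
cat >> h.py <<'E'
def blob(P,c,r,zlo,zhi):
    m=(np.hypot(P[...,0]-c[0],P[...,1]-c[1])<r)&(P[...,2]>zlo)&(P[...,2]<zhi)
    q=P[m]; 
    if len(q)<5: return None
    (cx,cy),(w,h),a=cv2.minAreaRect((q[:,:2]*1000).astype(np.float32))
    if w<h: w,h,a=h,w,a+90
    a=(a+90)%180-90   # direction of long side, world deg
    return len(q),np.round([cx,cy,w,h,a],1).tolist(),np.round(np.percentile(q[:,2],[5,50,95]),4).tolist()
E
python3 - <<'E'
from h import *
z=np.load('pics/top0.npz');P=cloud('top',z['d'])
print('bench z',np.nanpercentile(P[280:310,150:240,2],[5,50,95]),'panel z',np.nanpercentile(P[180:200,335:370,2],[5,50,95]))
S=dict(brk=(217,173,.036),sock=(215,229,.02),relay=(421,180,.038),ps=(422,222,.052),strip=(360,219,.046),switch=(303,207,.049),tin=(310,174,.033),carton=(173,199,.045),purple=(182,234,.02))
for k,(u,v,h) in S.items():
    c=onplane('top',[[u,v]],h)[0]
    print(k,np.round(c,3),[blob(P,c,.07,h-t,h+.02) for t in (h-.012,.012)])
# panel corners
p=z['p'];hsv=cv2.cvtColor(p,cv2.COLOR_BGR2HSV)
E
```

```text
bench z [-0.00360479  0.00025913  0.00420885] panel z [-0.00053808  0.00355036  0.00748511]
brk [0.592 0.319 0.036] [(258, [591.2, 322.4, 60.5, 37.5, 4.0], [0.0184, 0.0385, 0.0527]), (234, [591.2, 322.4, 60.5, 37.5, 4.0], [0.0295, 0.04, 0.053])]
sock [0.416 0.321 0.02 ] [(270, [414.2, 320.4, 63.3, 38.5, -11.3], [0.0169, 0.0306, 0.0368]), (275, [414.2, 320.4, 63.3, 38.5, -11.3], [0.0164, 0.0299, 0.0367])]
relay [ 0.583 -0.323  0.038] [(110, [586.3, -325.4, 29.7, 28.5, -7.9], [0.0175, 0.037, 0.0421]), (96, [586.3, -325.4, 29.7, 28.5, -7.9], [0.0284, 0.0374, 0.0422])]
ps [ 0.449 -0.321  0.052] [(535, [446.7, -323.8, 79.5, 55.5, 16.4], [0.0249, 0.0523, 0.056]), (482, [446.7, -323.8, 79.5, 55.5, 16.4], [0.0477, 0.0525, 0.0561])]
strip [ 0.455 -0.132  0.046] [(373, [455.3, -130.8, 70.5, 50.6, -11.0], [0.0254, 0.0442, 0.0493]), (229, [455.2, -129.8, 73.1, 42.6, -23.3], [0.0423, 0.0462, 0.0499])]
switch [0.488 0.045 0.049] [(323, [490.1, 47.0, 56.0, 55.9, -11.1], [0.0257, 0.0326, 0.049]), (105, [490.2, 46.3, 40.7, 38.9, 55.8], [0.0373, 0.0409, 0.0509])]
tin [0.596 0.026 0.033] [(238, [613.0, 15.4, 94.8, 54.0, -39.0], [0.0291, 0.0338, 0.0373]), (234, [596.4, 28.9, 54.0, 52.0, 46.6], [0.0297, 0.0338, 0.0373])]
carton [0.505 0.448 0.045] [(394, [505.2, 454.8, 59.9, 54.4, -10.2], [0.0189, 0.0446, 0.0489]), (333, [505.3, 455.9, 59.6, 52.1, -9.6], [0.0396, 0.0453, 0.049])]
purple [0.398 0.422 0.02 ] [(302, [396.6, 421.5, 64.6, 41.6, 25.4], [0.0168, 0.0306, 0.0366]), (314, [394.6, 435.3, 72.9, 68.2, 25.4], [0.0132, 0.0291, 0.0366])]
```

Top view: the loose units all stand out. The breaker is at (217,173), grey with a toggle and a raised middle. The relay is at (421,180), pale and the smallest. The power supply is at (422,222).

There are three socket shapes: grey (215,229), purple (182,234) and red (231,262). Only the grey one matches, and the crop confirms it. The measured sizes match the given ones, and strip to switch measures 181 mm.

I'll start with the breaker.

Emit:
{"fn": "apply_moves", "kwargs": {"motion": [[[29,30,2],-9.6],[[29,30,2],-9.6],[[29,30,2],-9.6],[[29,30,2],-9.6],[[29,30,2],-9.6],[[29,30,2],-9.6],[[29,30,2],-9.6],[[29,30,2],-9.6],[[29,30,2],-9.6],[[29,30,2],-9.6]], "hand": 8.7}}

```text
clock: 1.1
tool_pos: [0.4508, -0.3538, 0.2464]
orientation: [-180.0, -0.0, 94.2]
force: [-1.2, -0.4, -0.8]
opening: 0.087
```

Emit:
{"fn": "apply_moves", "kwargs": {"motion": [[[14.2,67.7,-10],0],[[14.2,67.7,-10],0],[[14.2,67.7,-10],0],[[14.2,67.7,-10],0],[[14.2,67.7,-10],0],[[14.2,67.7,-10],0],[[14.2,67.7,-10],0],[[14.2,67.7,-10],0],[[14.2,67.7,-10],0],[[14.2,67.7,-10],0]]}}

```text
clock: 2.1
tool_pos: [0.5505, 0.1295, 0.1747]
orientation: [-180.0, 0.0, 94.0]
force: [1.3, -1.2, 1.5]
opening: 0.0867
```

Emit:
{"fn": "apply_moves", "kwargs": {"motion": [[[4,19.1,-5.5],0],[[4,19.1,-5.5],0],[[4,19.1,-5.5],0],[[4,19.1,-5.5],0],[[4,19.1,-5.5],0],[[4,19.1,-5.5],0],[[4,19.1,-5.5],0]]}}

```text
clock: 2.8
tool_pos: [0.5905, 0.3181, 0.1198]
orientation: [-180.0, 0.0, 94.0]
force: [-0.6, -0.3, 0.5]
opening: 0.0873
```

```bash
python3 - <<'E'
from h import *
p,d=snap('top','t1');P=cloud('top',d)
o=ctrl.get_obs();print(o['tool_pos'],o['orientation'],o['clock'])
for k,c,h in [('strip',(.455,-.131),.043),('switch',(.49,.047),.046),('sock',(.414,.32),.03)]: print(k,blob(P,c,.07,.012,h+.02))
s,_=snap('side','s1')
cv2.imwrite('pics/s1c.png',cv2.resize(s[60:240,260:460],None,fx=3.3,fy=3.3,interpolation=cv2.INTER_CUBIC))
E
```

```text
[0.59068145 0.31796944 0.12034194] [-1.79998842e+02  4.46548631e-03  9.39593036e+01] 2.85
strip (372, [455.6, -131.0, 70.9, 51.0, -10.9], [0.0246, 0.0442, 0.0497])
switch (323, [490.3, 46.9, 56.2, 55.8, -11.2], [0.0248, 0.033, 0.0489])
sock (270, [414.2, 320.0, 63.1, 40.1, -11.5], [0.0175, 0.0307, 0.0365])
```

View pics/s1c.png

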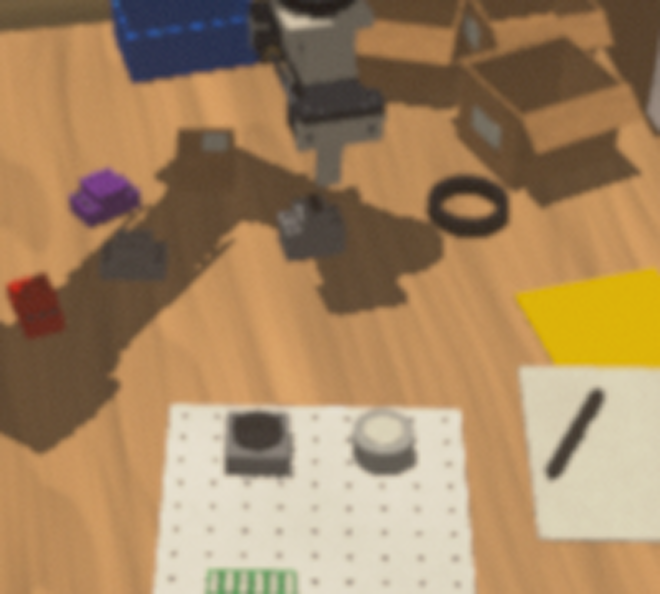

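The tool is above the breaker. The side crop shows the finger at (328,165) over the toggle at (315,200). Next I descend and grip.

Emit:
{"fn": "apply_moves", "kwargs": {"motion": [[[0.1,0.4,-4],0],[[0.1,0.4,-7],0],[[0.1,0.4,-9],0],[[0.1,0.4,-10.5],0],[[0.1,0.4,-10.9],0],[[0.1,0.4,-10.9],0],[[0.1,0.4,-10.9],0]]}}

```text
clock: 3.6
tool_pos: [0.5924, 0.3237, 0.0124]
orientation: [179.9, -0.1, 94.0]
force: [0.9, 0.2, -0.3]
opening: 0.0869
```

Emit:
{"fn": "apply_moves", "kwargs": {"motion": [[[0,0,0],0],[[0,0,0],0],[[0,0,0],0],[[0,0,0],0],[[0,0,0],0],[[0,0,0],0],[[0,0,0],0]], "hand": 0}}

```text
clock: 4.3
tool_pos: [0.5915, 0.3233, 0.0109]
orientation: [-180.0, 0.0, 94.0]
force: [0.4, -0.0, 0.2]
opening: 0.0366
```

Emit:
{"fn": "apply_moves", "kwargs": {"motion": [[[0,0,5],0],[[0,0,10],0],[[-11.9,-36.5,10],-15.1],[[-11.9,-36.5,10],-15.1],[[-11.9,-36.5,10],-15.1],[[-11.9,-36.5,10],-15.1],[[-11.9,-36.5,10],-15.1],[[-11.9,-36.5,10],-15.1],[[-11.9,-36.5,10],-15.1],[[-11.9,-36.5,10],-15.1]]}}

```text
clock: 5.3
tool_pos: [0.4705, -0.0441, 0.1109]
orientation: [-179.9, 0.0, 78.9]
force: [0.8, -0.5, -2.1]
opening: 0.0358
```

Emit:
{"fn": "apply_moves", "kwargs": {"motion": [[[0,0,0],0],[[0,0,0],0],[[0,0,0],0]]}}

```text
clock: 5.6
tool_pos: [0.473, -0.0412, 0.1111]
orientation: [180.0, -0.0, 78.9]
force: [-0.4, 0.3, -1.7]
opening: 0.0358
```

```bash
python3 - <<'E'
from h import *
o=ctrl.get_obs();print(o['tool_pos'],o['orientation'],o['clock'],o['force'])
s,_=snap('side','s2')
cv2.imwrite('pics/s2c.png',cv2.resize(s[120:300,260:460],None,fx=3.3,fy=3.3,interpolation=cv2.INTER_CUBIC))
E
```

```text
[ 0.473025   -0.04121266  0.11109789] [ 1.79976273e+02 -1.55237997e-02  7.89318861e+01] 5.6 [-0.44039388  0.26812559 -1.66832706]
```

View pics/s2c.png

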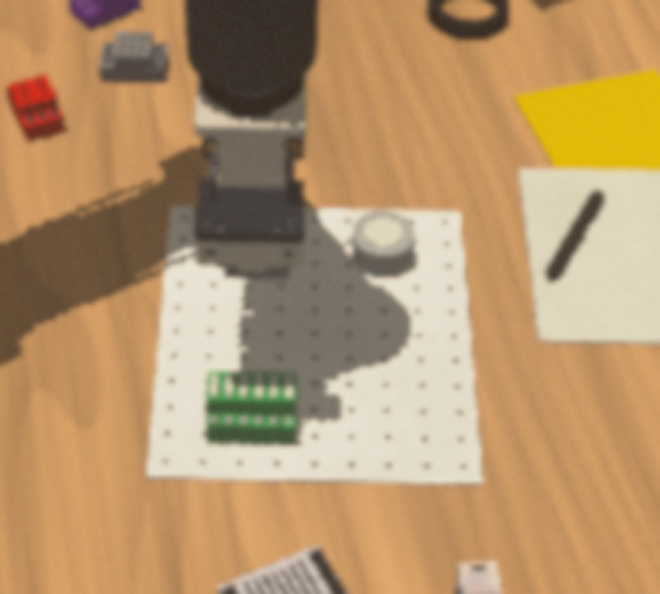

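The wrist force shows the breaker's weight and the opening is 35.8 mm, so it is held. In the side view it is hidden behind the gripper body at (250,210). Next I lower it.

Emit:
{"fn": "apply_moves", "kwargs": {"motion": [[[0,-0.1,-4],0],[[0,-0.1,-7],0],[[0,-0.1,-8.5],0],[[0,-0.1,-9.2],0],[[0,-0.1,-9.6],0],[[0,-0.1,-9.7],0],[[0,-0.1,-9.7],0],[[0,-0.1,-9.7],0]]}}

```text
clock: 6.45
tool_pos: [0.4732, -0.0424, 0.0148]
orientation: [179.9, -0.0, 78.9]
force: [0.0, 0.5, -1.9]
opening: 0.0356
```

Emit:
{"fn": "apply_moves", "kwargs": {"motion": [[[0,0,0],0],[[0,0,0],0],[[0,0,0],0],[[0,0,0],0]], "hand": 6}}

```text
clock: 6.85
tool_pos: [0.4727, -0.0427, 0.0142]
orientation: [180.0, -0.0, 78.9]
force: [0.2, 0.2, 1.3]
opening: 0.0587
```

Emit:
{"fn": "apply_moves", "kwargs": {"motion": [[[0,0,4],0],[[0,0,8],0],[[0,0,12],0],[[-3,18,12],0],[[-3,18,12],0],[[-3,18,12],0],[[-3,18,12],0],[[-3,18,12],0]]}}

```text
clock: 7.65
tool_pos: [0.4425, 0.1406, 0.1344]
orientation: [179.9, -0.1, 79.1]
force: [-0.9, 0.3, -0.6]
opening: 0.0599
```

```bash
python3 - <<'E'
from h import *
o=ctrl.get_obs();print(o['tool_pos'],o['orientation'],o['clock'],o['force'])
p,d=snap('top','t3');P=cloud('top',d)
for k,c,h in [('strip',(.455,-.131),.043),('brk',(.473,-.042),.05),('sock',(.414,.32),.03)]: print(k,blob(P,c,.05,.014,h+.02))
s,_=snap('side','s3')
cv2.imwrite('pics/s3c.png',cv2.resize(s[120:300,260:460],None,fx=3.3,fy=3.3,interpolation=cv2.INTER_CUBIC))
cv2.imwrite('pics/t3c.png',cv2.resize(p[140:290,200:420],None,fx=3.5,fy=3.5,interpolation=cv2.INTER_CUBIC))
E
```

```text
[0.44247807 0.14058534 0.13439682] [ 1.79947871e+02 -6.24891860e-02  7.91429847e+01] 7.65 [-0.93692432  0.29654843 -0.56826872]
strip (375, [455.4, -131.2, 70.8, 51.5, -11.4], [0.0248, 0.0443, 0.0499])
brk (229, [474.0, -42.6, 60.4, 35.9, -11.1], [0.0348, 0.0505, 0.0617])
sock None
```

View pics/t3c.png

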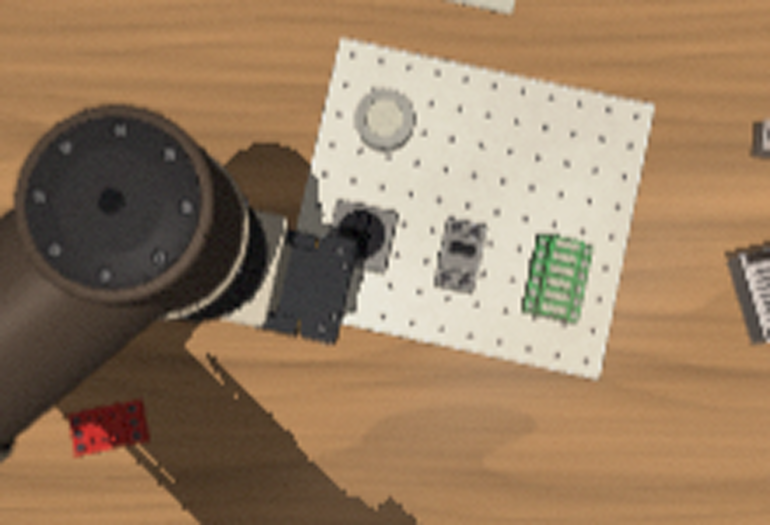

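View pics/s3c.png

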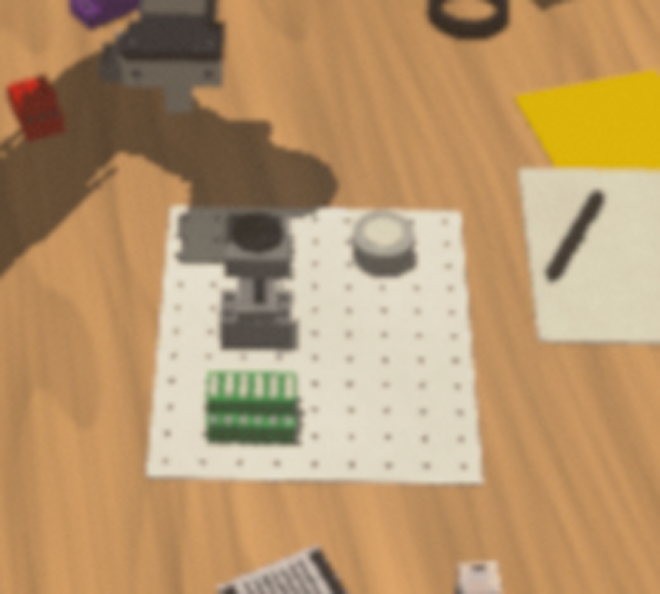

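The breaker stands upright at (474,-43) and square, seen at (460,255) in the top crop. Next is the grey socket. I keep the jaws at 60 mm to stay clear of the purple look-alike.

Emit:
{"fn": "apply_moves", "kwargs": {"motion": [[[-2.8,18,-2],-0.2],[[-2.8,18,-2],-0.2],[[-2.8,18,-2],-0.2],[[-2.8,18,-2],-0.2],[[-2.8,18,-2],-0.2],[[-2.8,18,-2],-0.2],[[-2.8,18,-2],-0.2]], "hand": 6}}

```text
clock: 8.45
tool_pos: [0.4148, 0.3158, 0.1139]
orientation: [-180.0, 0.0, 78.6]
force: [-0.4, 0.2, -0.5]
opening: 0.0596
```

```bash
python3 - <<'E'
from h import *
o=ctrl.get_obs();print(o['tool_pos'],o['orientation'],o['clock'],o['force'])
s,_=snap('side','s4')
cv2.imwrite('pics/s4c.png',cv2.resize(s[60:200,220:420],None,fx=3.3,fy=3.3,interpolation=cv2.INTER_CUBIC))
E
```

```text
[0.41478751 0.31581665 0.11386758] [-1.79979217e+02  4.39557716e-02  7.86439301e+01] 8.45 [-0.39522993  0.21007747 -0.52874109]
```

View pics/s4c.png

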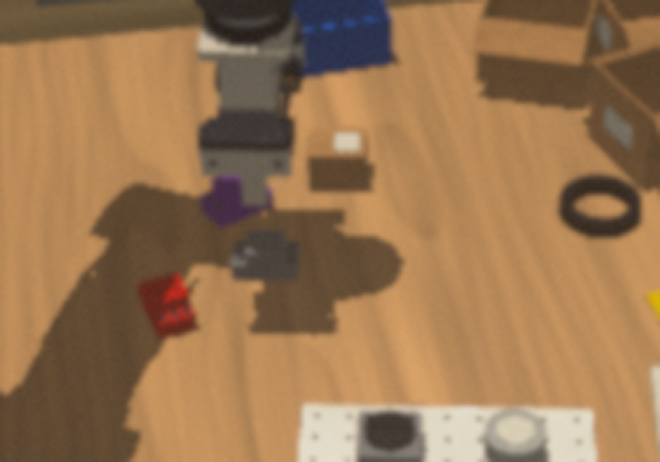

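The grey socket at (265,255) in the crop is right below the fingers. Descending.

Emit:
{"fn": "apply_moves", "kwargs": {"motion": [[[-0.1,0.4,-3],0],[[-0.1,0.4,-6],0],[[-0.1,0.4,-8.5],0],[[-0.1,0.4,-10],0],[[-0.1,0.4,-10.6],0],[[-0.1,0.4,-10.8],0],[[-0.1,0.4,-10.8],0],[[-0.1,0.4,-10.8],0]]}}

```text
clock: 9.3
tool_pos: [0.4141, 0.3217, 0.007]
orientation: [180.0, -0.1, 78.7]
force: [0.0, -0.5, -0.9]
opening: 0.0598
```

Emit:
{"fn": "apply_moves", "kwargs": {"motion": [[[0,0,0],0],[[0,0,0],0],[[0,0,0],0],[[0,0,0],0],[[0,0,0],0],[[0,0,0],0]], "hand": 0}}

```text
clock: 9.9
tool_pos: [0.4136, 0.3215, 0.0063]
orientation: [180.0, -0.0, 78.7]
force: [-1.8, -0.4, 5.7]
opening: 0.038
```

Emit:
{"fn": "apply_moves", "kwargs": {"motion": [[[0,0,5],0],[[0,0,11],0],[[14,-38,11],0.2],[[14,-38,11],0.2],[[14,-38,11],0.2],[[14,-38,11],0.2],[[14,-38,11],0.2],[[14,-38,11],0.2],[[14,-38,11],0.2],[[14,-38,11],0.2]]}}

```text
clock: 10.9
tool_pos: [0.5519, -0.0559, 0.1157]
orientation: [-180.0, -0.0, 78.9]
force: [1.6, 0.6, -1.2]
opening: 0.038
```

Emit:
{"fn": "apply_moves", "kwargs": {"motion": [[[0,0,0],0],[[0,0,0],0],[[0,0,0],0],[[0,0,0],0],[[0,0,0],0]]}}

```text
clock: 11.4
tool_pos: [0.5517, -0.0527, 0.116]
orientation: [180.0, -0.0, 79.0]
force: [-0.0, -0.5, -1.2]
opening: 0.0377
```

Emit:
{"fn": "apply_moves", "kwargs": {"motion": [[[0.2,-0.6,-4],0],[[0.2,-0.6,-7],0],[[0.2,-0.6,-9],0],[[0.2,-0.6,-9],0],[[0.2,-0.6,-9],0],[[0.2,-0.6,-9],0]]}}

```text
clock: 12.0
tool_pos: [0.5549, -0.0593, 0.0273]
orientation: [179.9, -0.0, 79.0]
force: [0.2, 1.1, -1.4]
opening: 0.0381
```

Emit:
{"fn": "apply_moves", "kwargs": {"motion": [[[-0.1,0.1,-1.2],0],[[-0.1,0.1,-1.7],0],[[-0.1,0.1,-1.75],0],[[-0.1,0.1,-1.75],0],[[-0.1,0.1,-1.75],0]]}}

```text
clock: 12.5
tool_pos: [0.553, -0.0587, 0.0089]
orientation: [180.0, -0.0, 78.9]
force: [-2.1, 1.7, 6.1]
opening: 0.0381
```

Emit:
{"fn": "apply_moves", "kwargs": {"motion": [[[0,0,0],0],[[0,0,0],0],[[0,0,0],0],[[0,0,0],0]], "hand": 5.5}}

```text
clock: 12.9
tool_pos: [0.5527, -0.059, 0.0082]
orientation: [-180.0, 0.0, 78.9]
force: [0.2, -0.1, 0.2]
opening: 0.0547
```

Emit:
{"fn": "apply_moves", "kwargs": {"motion": [[[0,0,4],0],[[0,0,8],0],[[0,0,13],0],[[3,-22,13],0],[[3,-22,13],0],[[3,-22,13],0],[[3,-22,13],0],[[3,-22,13],0],[[3,-22,13],0]]}}

```text
clock: 13.8
tool_pos: [0.5824, -0.282, 0.1375]
orientation: [-179.9, 0.0, 78.7]
force: [0.6, -0.2, 0.1]
opening: 0.0552
```

```bash
python3 - <<'E'
from h import *
o=ctrl.get_obs();print(o['tool_pos'],o['orientation'],o['clock'],o['force'])
p,d=snap('top','t5');P=cloud('top',d)
for k,c,r,h in [('strip',(.455,-.131),.05,.043),('brk',(.473,-.042),.043,.05),('sock',(.554,-.058),.045,.03),('relay',(.586,-.325),.04,.038),('ps',(.447,-.324),.06,.052)]: print(k,blob(P,c,r,.014,h+.02))
s,_=snap('side','s5')
cv2.imwrite('pics/s5c.png',cv2.resize(s[120:330,260:460],None,fx=2.8,fy=2.8,interpolation=cv2.INTER_CUBIC))
cv2.imwrite('pics/t5c.png',cv2.resize(p[140:260,270:450],None,fx=4,fy=4,interpolation=cv2.INTER_CUBIC))
E
```

```text
[ 0.58238427 -0.28199873  0.13748384] [-1.79944011e+02  2.07259299e-02  7.87141063e+01] 13.8 [ 0.5841278  -0.19867635  0.08991518]
strip None
brk None
sock None
relay (66, [585.7, -325.1, 27.7, 26.4, 82.2], [0.019, 0.0376, 0.042])
ps (532, [446.6, -323.4, 79.7, 54.7, 16.2], [0.0279, 0.0521, 0.0562])
```

View pics/t5c.png

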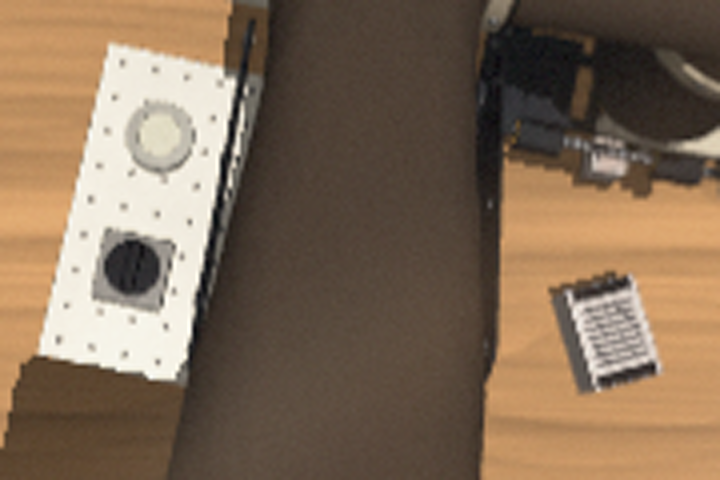

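View pics/s5c.png

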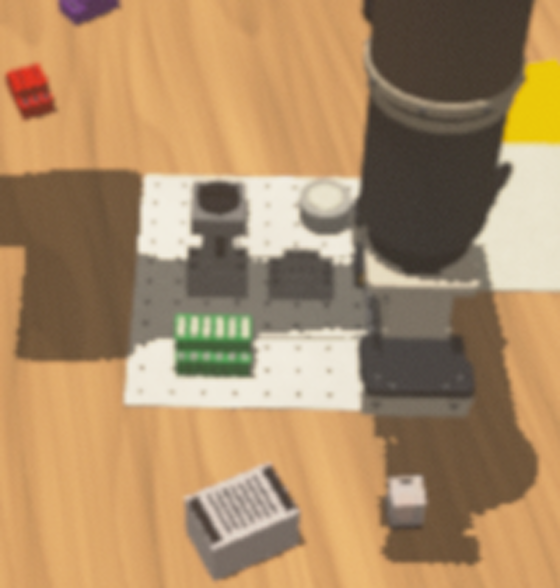

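The side view shows the socket at (300,275), behind the breaker and square to it. The arm blocks it in the top view. I'll measure it from the side depth, then take the relay, seen at (407,500).

```bash
python3 - <<'E'
from h import *
z=np.load('pics/s5.npz');P=cloud('side',z['d'])
for k,c,r,lo,hi in [('brk top',(.473,-.042),.045,.03,.056),('sock plat',(.554,-.058),.045,.033,.045),('sock all',(.554,-.058),.045,.016,.045),('relay',(.586,-.325),.04,.03,.05)]: print(k,blob(P,c,r,lo,hi))
E
```

```text
brk top (271, [475.9, -44.0, 57.3, 42.1, -9.0], [0.0326, 0.0415, 0.0548])
sock plat (152, [555.0, -60.3, 45.4, 35.5, 77.2], [0.0347, 0.0379, 0.0412])
sock all (340, [555.4, -60.8, 63.1, 46.3, -12.7], [0.019, 0.0292, 0.0404])
relay (153, [588.4, -328.5, 31.8, 28.7, 82.6], [0.0325, 0.0386, 0.0424])
```

Emit:
{"fn": "apply_moves", "kwargs": {"motion": [[[0.4,-4.3,-3],3.3],[[0.4,-4.3,-3],3.3],[[0.4,-4.3,-3],3.3],[[0.4,-4.3,-3],3.3],[[0.4,-4.3,-3],3.3]], "hand": 6.5}}

```text
clock: 14.4
tool_pos: [0.5875, -0.3208, 0.1095]
orientation: [179.9, 0.0, 82.3]
force: [-0.2, 0.7, -0.4]
opening: 0.065
```

Emit:
{"fn": "apply_moves", "kwargs": {"motion": [[[-0.1,-0.4,-4],0],[[-0.1,-0.4,-7],0],[[-0.1,-0.4,-9],0],[[-0.1,-0.4,-10],0],[[-0.1,-0.4,-10.4],0],[[-0.1,-0.4,-10.4],0],[[-0.1,-0.4,-10.4],0]]}}

```text
clock: 15.1
tool_pos: [0.5868, -0.326, 0.0058]
orientation: [179.9, 0.0, 82.3]
force: [0.5, -0.1, 0.1]
opening: 0.0652
```

Emit:
{"fn": "apply_moves", "kwargs": {"motion": [[[0,0,0],0],[[0,0,0],0],[[0,0,0],0],[[0,0,0],0],[[0,0,0],0],[[0,0,0],0]], "hand": 0}}

```text
clock: 15.7
tool_pos: [0.5858, -0.326, 0.0044]
orientation: [-180.0, 0.0, 82.2]
force: [0.5, 0.4, 0.2]
opening: 0.0276
```

Emit:
{"fn": "apply_moves", "kwargs": {"motion": [[[0,0,5],0],[[0,0,10],0],[[0,0,13],0],[[-3.3,26.7,13],-3.3],[[-3.3,26.7,13],-3.3],[[-3.3,26.7,13],-3.3],[[-3.3,26.7,13],-3.3],[[-3.3,26.7,13],-3.3],[[-3.3,26.7,13],-3.3],[[-3.3,26.7,13],-3.3]]}}

```text
clock: 16.7
tool_pos: [0.5525, -0.0562, 0.1347]
orientation: [180.0, -0.0, 79.1]
force: [0.3, 0.4, -0.3]
opening: 0.0277
```

Emit:
{"fn": "apply_moves", "kwargs": {"motion": [[[0,0,0],0],[[0,0,-4],0],[[0,0,-6],0],[[0,0,-7],0],[[0,0,-7],0],[[0,0,-7],0],[[0,0,-7],0]]}}

```text
clock: 17.4
tool_pos: [0.5538, -0.0591, 0.0656]
orientation: [179.9, -0.0, 78.9]
force: [0.2, 0.1, -0.1]
opening: 0.0281
```

```bash
python3 - <<'E'
from h import *
o=ctrl.get_obs();print(o['tool_pos'],o['orientation'],o['clock'],o['force'],o['opening'])
s,d=snap('side','s6')
cv2.imwrite('pics/s6c.png',cv2.resize(s[120:280,260:460],None,fx=3.3,fy=3.3,interpolation=cv2.INTER_CUBIC))
E
```

```text
[ 0.55378842 -0.05906607  0.06558525] [ 1.79888533e+02 -3.70961325e-02  7.89123914e+01] 17.4 [ 0.20455009  0.07271143 -0.10063898] 0.02809085771278325
```

View pics/s6c.png

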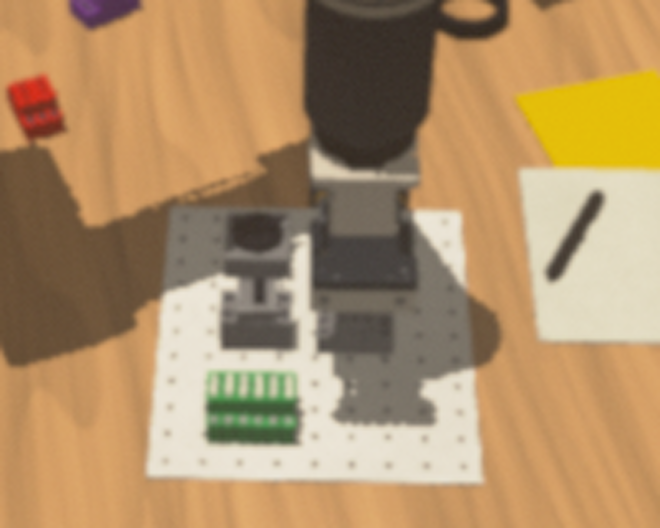

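The socket at (355,330) is visible under the gripper, and the relay sits above it, hidden. I lower to contact height and release.

Emit:
{"fn": "apply_moves", "kwargs": {"motion": [[[0,0,-1.5],0],[[0,0,-2.1],0],[[0,0,-2.35],0],[[0,0,-2.35],0],[[0,0,-2.35],0],[[0,0,-2.35],0]]}}

```text
clock: 18.05
tool_pos: [0.5532, -0.0588, 0.0414]
orientation: [180.0, -0.0, 78.9]
force: [-1.4, 1.3, 2.5]
opening: 0.0276
```

Emit:
{"fn": "apply_moves", "kwargs": {"motion": [[[0,0,0],0],[[0,0,0],0],[[0,0,0],0],[[0,0,0],0]], "hand": 5}}

```text
clock: 18.45
tool_pos: [0.5528, -0.0589, 0.0409]
orientation: [-180.0, 0.0, 78.9]
force: [-0.3, 0.9, -0.5]
opening: 0.0489
```

Emit:
{"fn": "apply_moves", "kwargs": {"motion": [[[0,0,2],0],[[0,0,6],0],[[0,0,11],0],[[-10.6,-26.4,14],27.4],[[-10.6,-26.4,14],27.4],[[-10.6,-26.4,14],27.4],[[-10.6,-26.4,14],27.4],[[-10.6,-26.4,14],27.4],[[-10.6,-26.4,14],27.4],[[-10.6,-26.4,14],27.4]]}}

```text
clock: 19.45
tool_pos: [0.4448, -0.3269, 0.1814]
orientation: [180.0, 0.0, 106.1]
force: [0.4, 0.7, -0.1]
opening: 0.0502
```

```bash
python3 - <<'E'
from h import *
o=ctrl.get_obs();print(o['tool_pos'],o['orientation'],o['clock'],o['force'])
p,d=snap('top','t7');P=cloud('top',d)
for k,c,r,lo,hi in [('strip',(.455,-.131),.05,.014,.06),('brk',(.473,-.042),.043,.014,.07),('sock',(.554,-.058),.045,.014,.045),('relay',(.554,-.058),.04,.06,.09),('ps',(.447,-.324),.06,.014,.07)]: print(k,blob(P,c,r,lo,hi))
s,_=snap('side','s7')
cv2.imwrite('pics/s7c.png',cv2.resize(s[120:330,260:460],None,fx=2.8,fy=2.8,interpolation=cv2.INTER_CUBIC))
cv2.imwrite('pics/t7c.png',cv2.resize(p[140:260,270:450],None,fx=4,fy=4,interpolation=cv2.INTER_CUBIC))
E
```

```text
[ 0.4448169  -0.32689478  0.18140457] [1.79999988e+02 4.51119166e-02 1.06056994e+02] 19.45 [ 0.4304306   0.65756641 -0.06169968]
strip (111, [457.8, -117.8, 69.9, 24.0, -11.5], [0.0208, 0.0443, 0.0483])
brk (230, [473.9, -42.6, 60.4, 35.8, -10.9], [0.0365, 0.0498, 0.0608])
sock (146, [553.5, -58.7, 64.7, 37.9, -11.3], [0.0202, 0.026, 0.0401])
relay (91, [554.0, -58.9, 28.5, 27.4, -10.2], [0.069, 0.0749, 0.0788])
ps None
```

View pics/t7c.png

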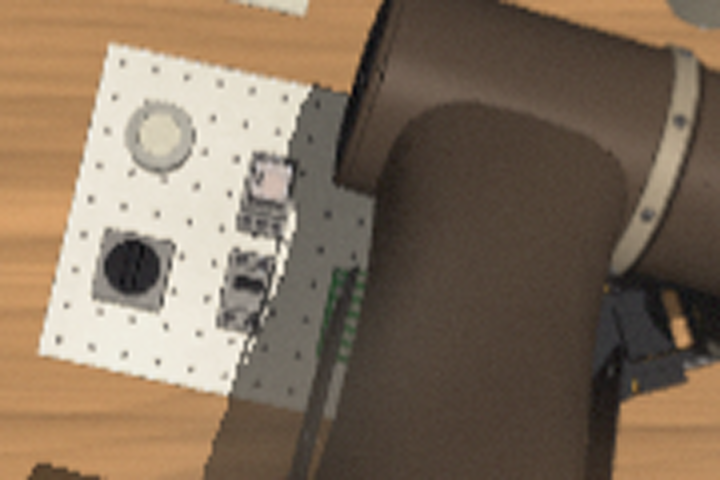

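View pics/s7c.png

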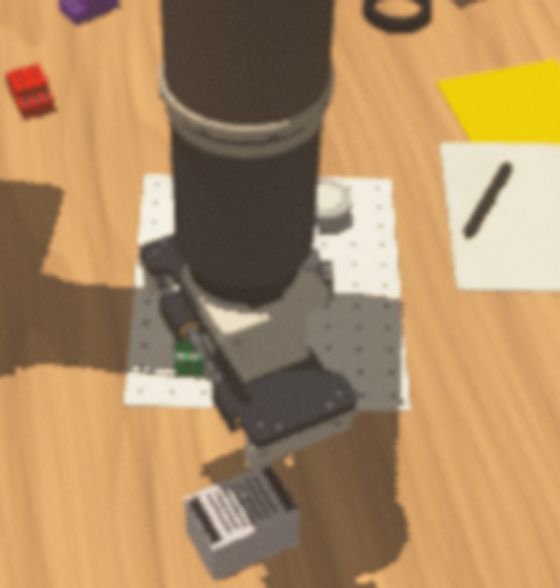

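The top crop shows the relay centred on the socket at (270,185), measured within 1 mm with its top at 75 mm. The power supply is next, gripped high (TCP about 21 mm) so the gripper body clears the relay.

Emit:
{"fn": "apply_moves", "kwargs": {"motion": [[[0,0,0],0],[[0,0,0],0],[[0,0,-6],0],[[0,0,-8],0],[[0,0,-8],0],[[0,0,-8],0],[[0,0,-8],0]], "hand": 8.7}}

```text
clock: 20.25
tool_pos: [0.4484, -0.323, 0.1028]
orientation: [179.9, 0.1, 106.4]
force: [0.3, -0.0, 0.6]
opening: 0.0865
```

Emit:
{"fn": "apply_moves", "kwargs": {"motion": [[[-0.1,0,-4],0],[[-0.1,0,-6.5],0],[[-0.1,0,-7.8],0],[[-0.1,0,-8.2],0],[[-0.1,0,-8.2],0],[[-0.1,0,-8.2],0]]}}

```text
clock: 20.85
tool_pos: [0.4469, -0.3233, 0.0203]
orientation: [179.9, 0.1, 106.3]
force: [-0.4, -0.4, -0.0]
opening: 0.0872
```

Emit:
{"fn": "apply_moves", "kwargs": {"motion": [[[0,0,0],0],[[0,0,0],0],[[0,0,0],0],[[0,0,0],0],[[0,0,0],0],[[0,0,0],0]], "hand": 0}}

```text
clock: 21.45
tool_pos: [0.4461, -0.3231, 0.0191]
orientation: [180.0, 0.0, 106.3]
force: [0.3, -1.9, 1.5]
opening: 0.0538
```

Emit:
{"fn": "apply_moves", "kwargs": {"motion": [[[0,0,4],0],[[0,0,8],0],[[0,0,11],0],[[10.2,17.4,11],-27.4],[[10.2,17.4,11],-27.4],[[10.2,17.4,11],-27.4],[[10.2,17.4,11],-27.4],[[10.2,17.4,11],-27.4],[[10.2,17.4,11],-27.4],[[10.2,17.4,11],-27.4]]}}

```text
clock: 22.45
tool_pos: [0.5468, -0.1487, 0.128]
orientation: [-179.9, 0.0, 79.0]
force: [-0.5, 0.1, -3.6]
opening: 0.0543
```

Emit:
{"fn": "apply_moves", "kwargs": {"motion": [[[0,0,0],0],[[0,0,0],0],[[0,0,0],0]]}}

```text
clock: 22.75
tool_pos: [0.5473, -0.1497, 0.1289]
orientation: [-180.0, 0.0, 78.9]
force: [-0.3, 0.4, -3.1]
opening: 0.0538
```

```bash
python3 - <<'E'
from h import *
o=ctrl.get_obs();print(o['tool_pos'],o['orientation'],o['clock'],o['force'],o['opening'])
s,d=snap('side','s8')
cv2.imwrite('pics/s8c.png',cv2.resize(s[120:300,260:460],None,fx=3.3,fy=3.3,interpolation=cv2.INTER_CUBIC))
E
```

```text
[ 0.54728657 -0.14971708  0.12887585] [-1.79986435e+02  3.80441078e-04  7.88522513e+01] 22.75 [-0.33194192  0.39348651 -3.0900765 ] 0.05381343879478185
```

View pics/s8c.png

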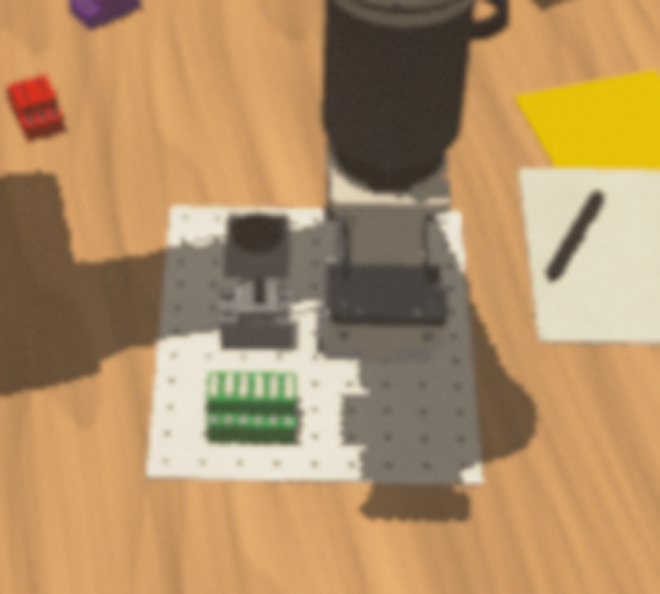

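The measured weight (3.1 N) and opening confirm the supply is held, hanging under the body at (390,290). Next I lower it.

Emit:
{"fn": "apply_moves", "kwargs": {"motion": [[[0.1,0,-4],0],[[0.1,0,-7],0],[[0.1,0,-9],0],[[0.1,0,-10],0],[[0.1,0,-10.4],0],[[0.1,0,-10.6],0],[[0.1,0,-10.6],0],[[0.1,0,-10.6],0]]}}

```text
clock: 23.6
tool_pos: [0.5495, -0.1489, 0.0239]
orientation: [179.9, -0.0, 78.9]
force: [-0.9, 0.3, -3.4]
opening: 0.054
```

Emit:
{"fn": "apply_moves", "kwargs": {"motion": [[[0,0,0],0],[[0,0,0],0],[[0,0,0],0]]}}

```text
clock: 23.9
tool_pos: [0.549, -0.1489, 0.0232]
orientation: [180.0, -0.0, 78.9]
force: [0.4, 0.9, -3.3]
opening: 0.0539
```

Emit:
{"fn": "apply_moves", "kwargs": {"motion": [[[0,0,-0.1],0],[[0,0,-0.1],0],[[0,0,-0.1],0]]}}

```text
clock: 24.2
tool_pos: [0.549, -0.1489, 0.0221]
orientation: [180.0, -0.0, 78.9]
force: [-0.6, 0.2, 0.5]
opening: 0.0538
```

Emit:
{"fn": "apply_moves", "kwargs": {"motion": [[[0,0,0],0],[[0,0,0],0],[[0,0,0],0],[[0,0,0],0],[[0,0,0],0]], "hand": 7}}

```text
clock: 24.7
tool_pos: [0.5489, -0.1489, 0.0219]
orientation: [180.0, 0.0, 78.9]
force: [0.5, 0.1, -1.1]
opening: 0.0697
```

Emit:
{"fn": "apply_moves", "kwargs": {"motion": [[[0,0,2],0],[[0,0,6],0],[[0,0,11],0],[[0,0,16],0],[[-15,-28,19],0],[[-15,-28,19],0],[[-15,-28,19],0],[[-15,-28,19],0],[[-15,-28,19],0],[[-15,-28,19],0]]}}

```text
clock: 25.7
tool_pos: [0.4065, -0.4137, 0.2106]
orientation: [180.0, 0.0, 78.9]
force: [-0.0, 0.4, -0.1]
opening: 0.07
```

Emit:
{"fn": "apply_moves", "kwargs": {"motion": [[[-8,-15,0],0],[[-8,-15,0],0],[[-8,-15,0],0],[[-8,-15,0],0],[[-8,-15,0],0],[[-8,-15,0],0]]}}

```text
clock: 26.3
tool_pos: [0.3272, -0.5622, 0.2096]
orientation: [-180.0, -0.0, 78.8]
force: [-0.0, -0.0, -0.1]
opening: 0.0702
```

```bash
python3 - <<'E'
from h import *
o=ctrl.get_obs();print(o['tool_pos'],o['orientation'],o['clock'],o['force'])
p,d=snap('top','t9');P=cloud('top',d)
for k,c,r,lo,hi in [('strip',(.455,-.131),.05,.014,.06),('brk',(.473,-.042),.043,.014,.07),('sock',(.554,-.058),.045,.014,.045),('relay',(.554,-.058),.03,.06,.09),('ps',(.549,-.149),.06,.045,.07),('tin',(.596,.029),.04,.014,.05),('carton',(.505,.455),.05,.012,.06)]: print(k,blob(P,c,r,lo,hi))
s,_=snap('side','s9')
cv2.imwrite('pics/s9c.png',cv2.resize(s[120:330,260:460],None,fx=2.8,fy=2.8,interpolation=cv2.INTER_CUBIC))
cv2.imwrite('pics/t9c.png',cv2.resize(p[140:260,270:450],None,fx=4,fy=4,interpolation=cv2.INTER_CUBIC))
E
```

```text
[ 0.32724538 -0.56221699  0.2095817 ] [-1.79967096e+02 -3.61881837e-02  7.88418510e+01] 26.3 [-0.04970422 -0.04268661 -0.08198032]
strip (373, [455.1, -130.9, 69.9, 50.8, -11.2], [0.0249, 0.0443, 0.0499])
brk (231, [474.2, -42.6, 60.8, 35.8, -11.2], [0.0358, 0.0505, 0.0622])
sock (147, [553.5, -58.5, 65.1, 37.8, -11.9], [0.0206, 0.0252, 0.0388])
relay (92, [553.9, -58.9, 28.3, 27.5, -10.9], [0.0675, 0.0755, 0.0785])
ps (458, [548.7, -148.6, 80.9, 54.4, -11.6], [0.0515, 0.0557, 0.0592])
tin (235, [595.8, 28.0, 53.7, 51.7, -86.9], [0.0297, 0.0335, 0.0372])
carton (398, [505.1, 454.9, 59.8, 53.9, -10.4], [0.0187, 0.0447, 0.049])
```

View pics/t9c.png

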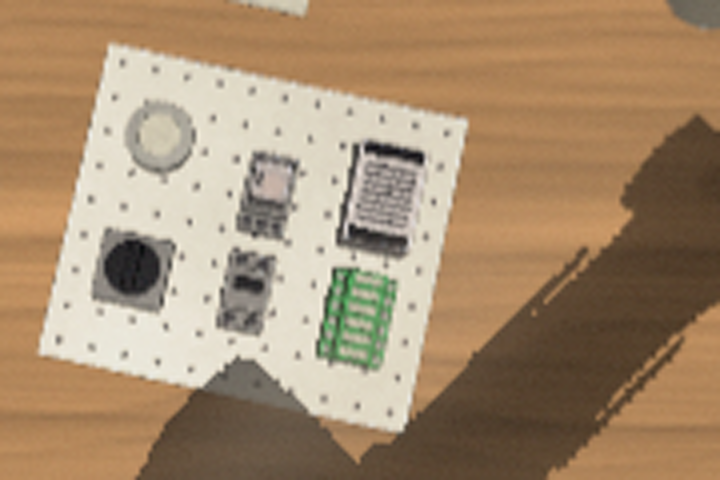

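View pics/s9c.png

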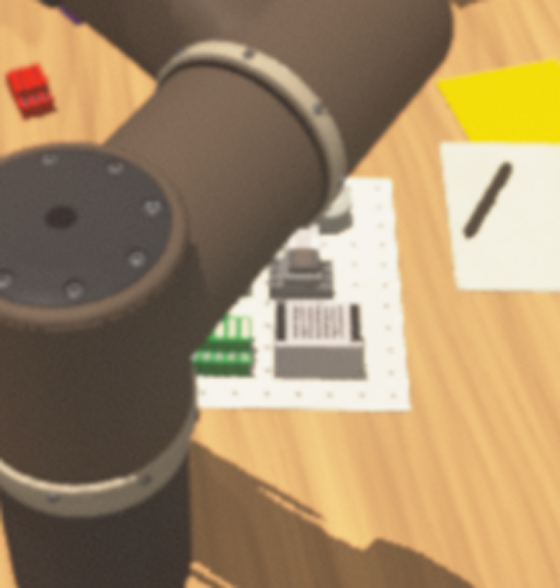

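The final views show everything in place: breaker (247,290), socket and relay (268,190), and power supply (383,195) in the top crop. The arm is clear and at rest, so I hand the job in.

```bash
python3 -c "
from plant import ctrl
print(ctrl.close_job())"
```

```text
the job is handed in; nothing more can be done
None
```

I placed all four units on the panel in the order asked and handed the job in at about 26 s of the 112 s allowed. It reports no verdict, so these figures are from my last top-camera measurement:

| Unit | Measured position | Allowed |
|---|---|---|
| Breaker | about 90 mm from both the strip and the switch, about 2 mm out of line | 73–109 mm, 15 mm out of line |
| Socket | about 81 mm behind the breaker, under 1 mm sideways | 69–97 mm, 15 mm sideways |
| Relay | within 1 mm of the platform centre, its top 75 mm above the bench as expected | within 9 mm |
| Power supply | about 95 mm behind the strip, under 1 mm sideways | 82–110 mm, 14 mm sideways |

- **Squareness:** all four are square to the panel within about 1°.
- **Bystanders:** the tin and carton measured within 1 mm of where they started. I did not re-measure the screwdriver, but the arm stayed well above it.
- **Disagreement:** the side camera's depth read about 2–4 mm off from the top camera. I used it only as a rough check while the arm hid the socket from above, and the top view later confirmed the socket's position.

No check failed.

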